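Shut and latch the eyelet-die case

ROBOT

A 7-joint arm with a two-finger parallel gripper is mounted at the origin on the work surface. World frame = base frame: x ahead of the robot, y to its left, z up, the work surface at z = 0. Lengths are in mm, angles in degrees, forces in N, time in s.
With the tool pointing down it reaches from about 425 to 875 mm from the base axis. Payload 4.7 kg.
Tool frame: the origin (TCP) lies midway between the tips of the shut fingers; the grasp point (between the pads) lies 19 mm behind it (arm.grasp_offset is the distance from the TCP to the grasp point, in mm); z points along the fingers, y is the line along which they close (so a half turn about z gives the same grasp; the last joint's range is limited). The gripper opens to 85 mm and grips with 20 to 120 N. Pads are 22 mm wide; open, the fingers measure 114 mm over their backs; the gripper's body (76 mm by 85 mm) begins 54 mm behind the grasp point. The pads swing forward as they close: fully open they stand 13 mm farther back than shut.
Start: joints at [68.531, 18.392, -4.016, 83.108, 1.295, 78.541, -3.26], TCP at [246.383, -601.515, 231.349] pointing down, gripper open.
Joint ranges: [-163.93, 163.93], [-17.29, 119.83], [-79.2, 71.16], [3.27, 140.29], [-89.18, 269.18], [5.43, 117.66], [-154.24, 154.24]. Speed limits (degrees/s): [147.25, 147.25, 180, 180, 180, 180, 180].

INTERFACE

Orientations are given as [roll, pitch, yaw] about the fixed x, y, z axes, in that order (R = Rz(yaw) Ry(pitch) Rx(roll)).
In Python, from bench import arm, vision gives the robot as it stands.
- The arm moves only by the tool apply_moves, never from a script. Its argument "moves" is one flat list of numbers, 7 for each row, row after row: the turn, a rotation vector about the tool's x, y, z in degrees, then the shift along the tool's x, y, z in m, then the closure, from 0 (fully open) to 1 (shut). A call has 1 to 5 rows; each row shifts and turns the commanded pose from where the row before left it, along the tool's axes as they then stand; what a row does not reach is not made up. A row lasts 1/10 s, in which the tool goes at most 50 mm and 8.59 degrees, less where a joint would pass 70% of its speed; a pose out of reach is approached as far as the arm can. A call with a gripper value outside its range is refused whole. The fingers move at their own pace and stop on an object; "squeeze" is the grip in N (left out, the last holds). Time passes only in rows, so rows that do not move let the fingers close. It gives the time, the measured TCP pose, the force, the opening and the grip force at its end, in the units of the state.
- arm.sense(): the state, without advancing time (a new reading comes with each control period).
- vision.read_camera(name): name is "scene" or "top"; returns (picture, depth): 420x560x3 uint8, red, green, blue; 420x560 float32, mm along the optical axis (not along the pixel's ray), 0 where there is no reading.
- vision.camera_model(name): a dict with "fx", "fy", "cx", "cy" (pixels), "rvec" (rotation vector, rad) and "tvec" (3), from world to camera coordinates, as OpenCV has them. Camera axes: x right, y down, z forward; pixel columns grow to the right and rows downward; lengths in mm; the calibration is good to about 2 mm. A picture is of the moment at which its call begins. camera_model takes no time and is no camera call.
- arm.finish_job(): hands the job in; it is judged then, once.
The state is a dict: "time": time; "q": joint angles; "dq": joint speeds; "joint_efforts": joint torques, N m; "ee_pos": TCP position; "eef_rot": TCP orientation; "wrist_force": force on the tool from outside, world axes, zero at the start; "moment": the same for the moment, N m; "gripper_width": finger opening in mm; "grip_force": force on a finger pad.
Only numpy, scipy, OpenCV 4.12 (cv2) and the standard library are available. Lean on these libraries where they do the work, as an engineer would, in place of code of your own. Each camera call takes 0.05 s, during which the arm holds its last target. There are 200 camera calls.

TASK

The aluminium case of eyelet dies on the shoe-repair bench stands open with its draw latch undone. Lower the lid gently onto its rubber seal without letting it slam, hook the claw of the latch over the keeper bar on the lid, and then swing the lever down over centre until it lies flat against the case and holds the lid drawn down tight by itself. Use light hands: none of it needs more than a kilo or so of push, so do not force the lid, the claw or the lever. Leave the other things on the bench where they are.

Things in the scene. Friction and masses are not known exactly. Their poses are not given: they have to be found in the camera images.
- case: Lower shell of the aluminium die case: 180 mm deep (x), 250 wide (y), 104 tall, heavy, does not move. Origin: centre of its underside; x points from its front (latch side, facing the robot) to its rear, z up. Front face at x = -90 mm. Lid hinge axis along y at x = 90, z = 106. The plain steel latch is in the middle of the front (y = 0)
- lid (a joint): Lid (shell 180 x 250, top lid_c0, 36 mm tall; folded carry handle rising 10 mm, 64 to 94 mm from the hinge). Its stiff hinge stays at any angle (a few newtons at the front edge move it). rad: 0 = drawn right down, grows as it opens; about 0.020 = resting on the uncompressed rubber seal, which gives about 1 mm per 20 N at the front. May rest a little higher
- lid_front_edge (a point): Middle of the upper front edge of the lid; at lid angle 0 at x = -90, z = 142 mm in the case frame. Axes as the lid's (z out of its top)
- keeper_plate (a point): Foot of the keeper on the lid's front face, 15 mm above the lid's lower edge; at lid angle 0 at x = -90, z = 121 mm in the case frame. Straight before it (-x of the lid, level with it) two 3 mm ears, 20.6 mm apart inside, carry the round keeper bar (keeper_c2), 6 mm diameter, along y. It is packed out with shims: the bar's axis stands anywhere from 15 to 21 mm before the face, not measured
- lever_pivot (a point): On the lever's pivot axis (along y), at x = -110, y = 0, z = 86 mm in the case frame. The claw's pivot is a cross pin in the lever 15 mm from it, on the line towards the lever's end
- lever (a joint): Latch lever, steel strap 18 wide, 3 thick, 63 mm long. rad: 0 = closed on its stop, 0.2 inwards of straight down; grows swinging out and up (level 1.77, limit 2.5). Stays where left; moving the claw's pivot moves it. With the claw hooked the load starts near 1.2, peaks at about 10 N pushed 45 mm from the pivot; dead centre near 0.2, below that it pulls home
- lever_push (a point): On the outer face of the lever (lever_c0; its end tab is lever_c1), on its middle line, 45 mm from the pivot. z axis along the lever towards the pivot; -x axis out of the outer face (the face pushed to close it)
- claw (a joint): Claw turning on its pin in the lever. rad relative to the lever: 0 when latched, about -3.34 lying along the lever. (lever + claw) is the claw's lean from upright, positive towards the case, negative out towards the robot. Stays where left (light friction)
- claw_hook (a point): Where the keeper bar's axis belongs in the hook, 49.4 mm from the claw's pivot. z along the claw away from the pivot, -x out of its outer face. From here: bridge 17 wide, underside at z +3, top +7; lip at x 4.5 to 7.5, ending at z -4; head plate at x -8.5 to -4.5, so the hook is 9 mm wide inside. The bar may seat anywhere in that width
- claw_grip (a point): Middle of the finger pin through the claw's head, by which it is handled: round, 8 mm diameter, 44 mm long along y, its domed ends standing 5 mm out of the head's sides; pinched by these ends the claw swings freely between the fingers. 6.5 mm out (x -6.5) and 6 mm back (z -6) from claw_hook. Head 34 wide, 25 long; two legs run from it to the pivot, outside the lever
- cream_jar: Bystander, leave alone: shoe-cream jar with black cap, 62 mm wide, 46 tall, beside the case. Origin: underside
- dye_bottle: Bystander, leave alone: small dark dye bottle with white cap, 38 mm wide, 85 tall, beside the case. Origin: underside
- glue_bottle: Bystander, leave alone: white glue bottle with a nozzle, 50 mm wide, 126 tall. Origin: underside
- hammer: Bystander, leave alone: hammer lying on the bench. Origin: underside
- shoe_brush: Bystander, leave alone: glue brush lying on the bench. Origin: underside
- heel_block: Bystander, leave alone: black D-shaped rubber heel block, 56 mm wide, 24 tall, by the case's front left corner. Origin: underside
- shoe_last: Bystander, leave alone: wooden shoe last, about 210 mm long, 106 tall. Origin: underside

How it is judged:
By the outcome, as a careful person would: the job done as asked, in the order asked, and still so for the second after the job is handed in, with the robot touching nothing.
It also fails if it takes over 72 s, if anything falls off the work surface, if the arm or the gripper's body presses on something with over 40 N, if the wrist force passes 120 N, or if a joint passes its speed limit or range.

## Working session

There is one attempt and no reset: what is moved stays moved. The work goes in short steps, Python scripts to look and compute and a tool call to move; the robot and the scene stay as the last step left them, time stands still between calls to the robot, and variables do not carry over. Pictures are saved under pics/ and viewed, at most 10 in all, crops included, and the job is handed in when it is done.

Besides the shell and the picture viewer there is one more tool, called after "Request:" by a JSON object that holds its "api" and its "payload". apply_moves: Moves the arm, as the interface text tells. Its arguments: {"type":"object","properties":{"moves":{"type":"array"},"squeeze":{"type":"number"}},"required":["moves"]}

```bash
ls; mkdir -p pics; cat > h.py <<'E'
import numpy as np, cv2
from bench import arm, vision
from scipy.spatial.transform import Rotation as R
def cloud(n):
    im,d=vision.read_camera(n); m=vision.camera_model(n)
    v,u=np.mgrid[0:420,0:560]
    c=np.dstack([(u-m['cx'])/m['fx']*d,(v-m['cy'])/m['fy']*d,d])
    Rm=cv2.Rodrigues(np.array(m['rvec'],float))[0]
    return im,d,(c-np.array(m['tvec']).ravel())@Rm
def snap(n,f):
    im,d,P=cloud(n); cv2.imwrite('pics/'+f,im[:,:,::-1]); np.savez('/tmp/'+n,im=im,d=d,P=P); return im,d,P
E
python3 - <<'E'
from h import *
for n in('scene','top'):
    snap(n,n+'0.png'); m=vision.camera_model(n); Rm=cv2.Rodrigues(np.array(m['rvec'],float))[0]
    print(n,m['fx'],-Rm.T@np.array(m['tvec']).ravel(),Rm[2])
s=arm.sense();print(s);print(arm.grasp_offset)
E
```

```text
pics
scene 446.87149633149994 [1147.20943373 -498.5809622  1049.56333654] [-0.5095242   0.37590565 -0.7740026 ]
top 463.55520886034634 [ 422.55957858  -30.57363856 1334.5649625 ] [ 0.10355992  0.00615482 -0.99460417]
{'time': 0.1, 'q': array([68.53401705, 18.43476507, -4.01586613, 83.16789541,  1.29508743,
       78.53906378, -3.26101773]), 'dq': array([-0.0408782 , -0.06115859,  0.0124985 , -0.17322019,  0.03451309,
       -0.02130218, -0.17919537]), 'joint_efforts': array([-8.49734970e-04, -4.94876933e+01, -3.83962747e-01, -3.15211165e+01,
        1.29769044e-02,  7.38962379e-03,  1.38581080e-05]), 'ee_pos': array([ 246.15261843, -601.08177126,  230.33358182]), 'eef_rot': array([-1.79903511e+02,  5.34074467e-03,  2.22748989e+01]), 'wrist_force': array([-0.36996753, -0.13393717, -0.8068558 ]), 'moment': array([ 0.01769017, -0.00088581, -0.00091256]), 'grip_force': 0.0, 'gripper_width': 85.48414553371578}
18.700000000000003
```

View pics/scene0.png

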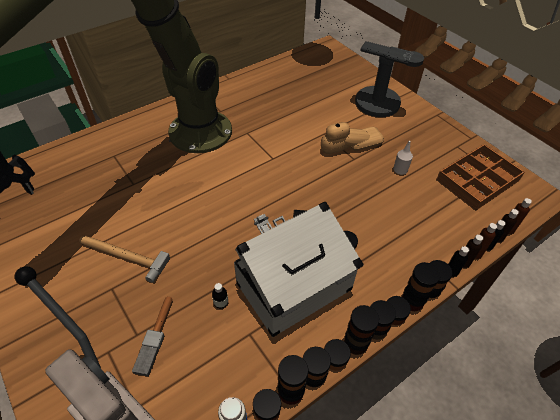

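View pics/top0.png

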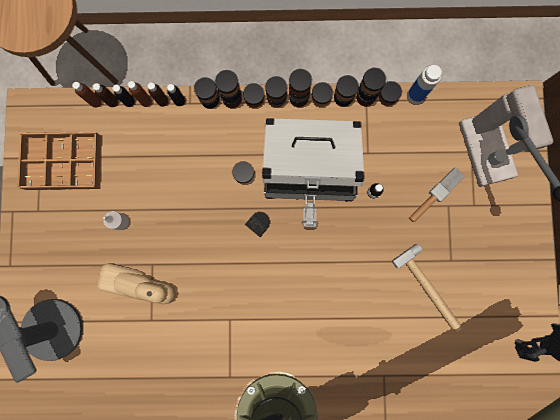

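The scene view shows the case at about (297,270) with the lid part open and the latch at (268,222). The top view shows the lid at (313,150) and the latch hanging out towards the robot at (310,205).

```bash
python3 - <<'E'
from h import *
z=np.load('/tmp/top.npz');im,P=z['im'],z['P']
s=np.load('/tmp/scene.npz')
# lid plane top view
def fit(Q):
    c=Q.mean(0);u,sv,vt=np.linalg.svd(Q-c,full_matrices=False);n=vt[2]*np.sign(vt[2][2]);return c,n,sv[2]/len(Q)**.5
for D,sl in((z,(slice(155,172),slice(285,345))),(s,(slice(235,255),slice(265,310)))):
    Q=D['P'][sl].reshape(-1,3);Q=Q[np.linalg.norm(Q,axis=1)>1];c,n,e=fit(Q);print('lid',c.round(1),n.round(4),e, 'yaw',np.degrees(np.arctan2(-n[1],-n[0])),'tilt',np.degrees(np.arccos(n[2])))
# lid mask : points near plane & grayish
c,n,e=fit(z['P'][155:172,285:345].reshape(-1,3))
for D in(z,s):
    m=(abs((D['P']-c)@n)<5)&(np.linalg.norm(D['P']-c,axis=2)<220)&(D['P'][...,2]>90)
    cnt=max(cv2.findContours(m.astype(np.uint8),0,1)[0],key=cv2.contourArea)
    r=cv2.minAreaRect(cnt);b=cv2.approxPolyDP(cnt,12,True)[:,0];print(b.tolist())
    for u,v in b: print(D['P'][v,u].round(1))
cr=im[165:245,250:400];cv2.imwrite('pics/topz.png',cv2.resize(cr[:,:,::-1],None,fx=5,fy=5,interpolation=2))
a=s['im'][190:300,215:365];cv2.imwrite('pics/scz.png',cv2.resize(a[:,:,::-1],None,fx=5,fy=5,interpolation=2))
# latch heights along columns
np.set_printoptions(linewidth=200)
for v in range(176,234,2): print(v,P[v,310].round(0),P[v,304].round(0),P[v,316].round(0))
E
```

```text
lid [ 665.6 -107.6  203.3] [ 0.9752 -0.015   0.2208] 12.09437517592829 yaw 179.11861585016706 tilt 77.24661344974248
lid [ 679.7 -124.2  197.3] [-0.6665  0.4694  0.5791] 13.390120263765239 yaw -35.15533689673039 tilt 54.61214850850325
[[263, 164], [363, 162]]
[666.1  20.4 196.7]
[ 668.2 -229.4  194.7]
[[331, 211], [246, 260], [249, 275]]
[663.6  21.2 202.3]
[ 660.5 -225.7  197.3]
[ 673.2 -227.9  151.7]
176 [632. -96. 208.] [632. -81. 209.] [ 632. -111.  206.]
178 [628. -96. 203.] [630. -81. 195.] [ 627. -110.  208.]
180 [623. -96. 202.] [625. -81. 191.] [ 624. -111.  196.]
182 [620. -97. 188.] [621. -82. 184.] [ 620. -111.  190.]
184 [ 636. -104.   64.] [637. -87.  63.] [ 617. -112.  179.]
186 [608. -95. 203.] [632. -87.  59.] [ 608. -110.  202.]
188 [ 625. -103.   62.] [625. -87.  64.] [ 625. -120.   62.]
190 [ 620. -103.   60.] [620. -87.  62.] [ 620. -120.   58.]
192 [ 614. -103.   62.] [607. -85. 109.] [ 614. -120.   60.]
194 [ 603. -101.   99.] [604. -85.  94.] [ 602. -117.  108.]
196 [ 600. -102.   84.] [604. -87.  57.] [ 602. -119.   67.]
198 [ 600. -104.   40.] [601. -87.  38
[... 350 characters left out ...]
96.] [560. -84.  99.] [ 560. -117.   94.]
212 [ 555. -100.   93.] [555. -84.  94.] [ 565. -123.    2.]
214 [ 550. -100.   93.] [549. -84.  98.] [ 559. -123.   -2.]
216 [ 544. -100.   98.] [544. -84.  97.] [ 554. -123.   -3.]
218 [ 538. -100.   99.] [539. -84.  98.] [ 548. -123.   -3.]
220 [531. -99. 116.] [533. -84. 103.] [ 542. -123.   -1.]
222 [526. -98. 121.] [527. -83. 111.] [ 527. -115.  106.]
224 [521. -98. 120.] [522. -83. 110.] [ 530. -122.    0.]
226 [516. -99. 107.] [516. -83. 112.] [ 524. -122.    3.]
228 [ 519. -105.   -0.] [519. -88.  -5.] [ 519. -122.   -3.]
230 [ 513. -105.    1.] [513. -88.  -3.] [ 512. -122.    3.]
232 [ 507. -105.   -4.] [508. -87.  -3.] [ 507. -122.   -5.]
```

View pics/topz.png

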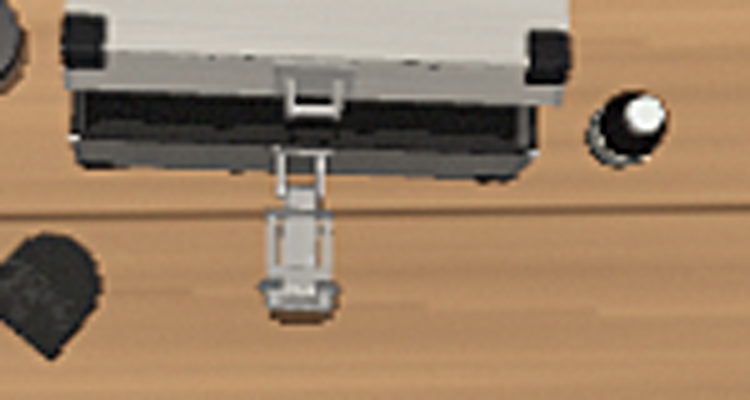

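View pics/scz.png

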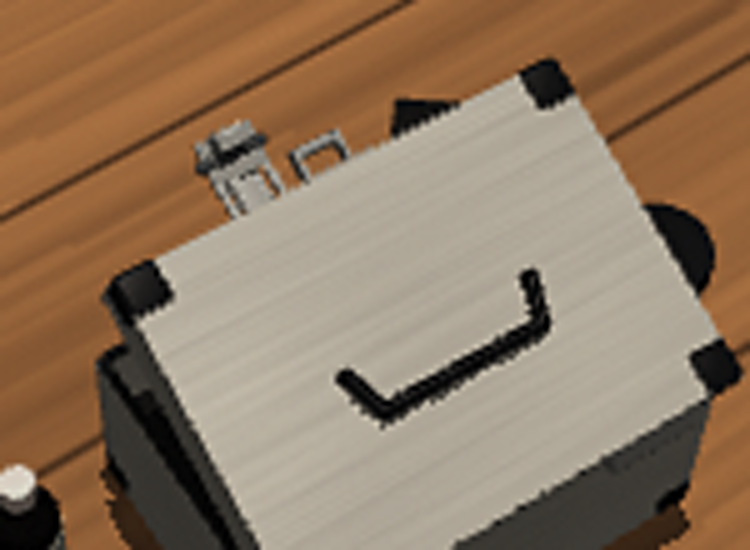

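```bash
python3 - <<'E'
from h import *
np.set_printoptions(suppress=True)
rng=np.random.default_rng(0)
for n in('top','scene'):
    D=np.load(f'/tmp/{n}.npz');im,P=D['im'].astype(int),D['P']
    m=(im.min(2)>120)&(im.max(2)-im.min(2)<40)&(P[...,2]>110)&(P[...,2]<260)&(P[...,0]>610)&(P[...,0]<900)&(abs(P[...,1]+100)<140)
    Q=P[m];best=0
    for _ in range(300):
        a=Q[rng.choice(len(Q),3)];k=np.cross(a[1]-a[0],a[2]-a[0]);l=np.linalg.norm(k)
        if l<500: continue
        k=k/l*np.sign(k[2]);s=(abs((Q-a[0])@k)<4)
        if s.sum()>best and k[2]>.7:best=s.sum();S=s
    for _ in range(3):
        A=Q[S];c=A.mean(0);k=np.linalg.svd(A-c,full_matrices=False)[2][2];k*=np.sign(k[2]);S=abs((Q-c)@k)<8
    tilt=np.arccos(k[2]);print(n,len(Q),S.sum(),c.round(1),k.round(3),'tilt',tilt.round(3),'yawdeg',np.degrees(np.arctan2(-k[1],-k[0])))
    # precise: ray-plane intersection of lid contour
    mod=vision.camera_model(n);Rm=cv2.Rodrigues(np.array(mod['rvec'],float))[0];C=-Rm.T@np.array(mod['tvec']).ravel()
    mm=((abs((P-c)@k)<10)&(np.linalg.norm(P-c,axis=2)<220)&(P[...,2]>100)).astype(np.uint8)
    mm=cv2.morphologyEx(mm,cv2.MORPH_OPEN,np.ones((3,3)));mm=cv2.morphologyEx(mm,cv2.MORPH_CLOSE,np.ones((9,9)))
    cnt=max(cv2.findContours(mm,0,1)[0],key=cv2.contourArea)[:,0]
    d=np.c_[(cnt[:,0]-mod['cx'])/mod['fx'],(cnt[:,1]-mod['cy'])/mod['fy'],np.ones(len(cnt))]@Rm
    X=C+d*(((c-C)@k)/(d@k))[:,None]
    ex=np.cross([0,1,0],k);ex/=np.linalg.norm(ex);ey=np.cross(k,ex)
    r=cv2.minAreaRect(np.c_[(X-c)@ex,(X-c)@ey].astype(np.float32));print(r)
    for b in cv2.boxPoints(r): print((c+b[0]*ex+b[1]*ey).round(1))
E
```

```text
top 5769 5264 [ 708.  -106.5  176.9] [ 0.393 -0.019  0.919] tilt 0.404 yawdeg 177.2230242675215
((2.0883407592773438, -0.33453369140625), (252.25523376464844, 189.23936462402344), 87.33673095703125)
[ 616.7 -228.4  213.3]
[ 790.4 -237.2  138.9]
[803.1  14.7 138.7]
[629.3  23.5 213.1]
scene 7016 7010 [ 712.5 -109.5  175.3] [ 0.396 -0.019  0.918] tilt 0.408 yawdeg 177.19427898189724
((-0.219207763671875, 2.921142578125), (254.80233764648438, 182.12985229492188), 87.4023208618164)
[ 622.6 -229.7  211.5]
[ 789.6 -238.   139.3]
[802.1  16.5 139.3]
[635.2  24.7 211.5]
```

Request:
{"api": "apply_moves", "payload": {"moves": [0,0,5,0,0,-0.015,1,0,0,5,0,0,-0.015,1,0,0,5,0,0,-0.015,1,0,0,5,0,0,-0.015,1,0,0,5,0,0,-0.01,1], "squeeze": 20}}

```text
time: 0.6
ee_pos: [246.4, -601.5, 302.0]
eef_rot: [180.0, -0.0, -2.9]
wrist_force: [-0.5, 0.3, -0.7]
gripper_width: 12.4
grip_force: 0.0
```

Request:
{"api": "apply_moves", "payload": {"moves": [0,0,0,0.025,-0.034,0,1,0,0,0,0.025,-0.034,0,1,0,0,0,0.025,-0.034,0,1,0,0,0,0.025,-0.034,0,1,0,0,0,0.025,-0.034,0,1]}}

```text
time: 1.1
ee_pos: [380.0, -436.0, 300.9]
eef_rot: [-180.0, 0.0, -2.7]
wrist_force: [1.4, -1.3, 0.9]
gripper_width: 0.2
grip_force: 0.0
```

Request:
{"api": "apply_moves", "payload": {"moves": [0,0,0,0.025,-0.034,0,1,0,0,0,0.025,-0.034,0,1,0,0,0,0.025,-0.034,0,1,0,0,0,0.025,-0.034,0,1,0,0,0,0.025,-0.034,0,1]}}

```text
time: 1.6
ee_pos: [512.9, -272.3, 300.9]
eef_rot: [-180.0, 0.0, -2.7]
wrist_force: [0.3, -0.1, -0.2]
gripper_width: -0.2
grip_force: 0.0
```

Request:
{"api": "apply_moves", "payload": {"moves": [0,0,0,0.025,-0.034,0,1,0,0,0,0.025,-0.034,0,1,0,0,0,0.025,-0.034,0,1,0,0,0,0.025,-0.034,0,1,0,0,0,0.025,-0.034,0,1]}}

```text
time: 2.1
ee_pos: [645.8, -108.6, 300.8]
eef_rot: [180.0, 0.0, -2.7]
wrist_force: [-0.3, -0.4, -0.2]
gripper_width: 0.2
grip_force: 0.0
```

Request:
{"api": "apply_moves", "payload": {"moves": [0,0,0,0,0,0.02,1,0,0,0,0,0,0.02,1,0,0,0,0,0,0.02,1,0,0,0,0,0,0.015,1,0,0,0,0,0,0.006,1]}}

```text
time: 2.6
ee_pos: [644.1, -110.0, 218.0]
eef_rot: [-180.0, 0.2, -2.7]
wrist_force: [0.4, -0.4, -0.8]
gripper_width: -0.2
grip_force: 0.0
```

Request:
{"api": "apply_moves", "payload": {"moves": [0,0,0,0,0,0.003,1,0,0,0,0,0,0.003,1,0,0,0,0,0,0.003,1,0,0,0,0,0,0.003,1,0,0,0,0,0,0.003,1]}}

```text
time: 3.1
ee_pos: [645.4, -109.9, 205.7]
eef_rot: [180.0, -0.0, -2.7]
wrist_force: [-0.3, -0.3, 0.7]
gripper_width: -0.1
grip_force: 0.5
```

Request:
{"api": "apply_moves", "payload": {"moves": [0,0,0,-0.001,0,0.003,1,0,0,0,-0.001,0,0.003,1,0,0,0,-0.001,0,0.003,1,0,0,0,-0.001,0,0.003,1,0,0,0,-0.001,0,0.003,1]}}

```text
time: 3.6
ee_pos: [640.0, -109.7, 190.0]
eef_rot: [180.0, 0.0, -2.7]
wrist_force: [-0.5, 0.5, 1.5]
gripper_width: 0.5
grip_force: 0.5
```

Request:
{"api": "apply_moves", "payload": {"moves": [0,0,0,-0.001,0,0.003,1,0,0,0,-0.001,0,0.003,1,0,0,0,-0.001,0,0.003,1,0,0,0,-0.001,0,0.003,1,0,0,0,-0.001,0,0.003,1]}}

```text
time: 4.1
ee_pos: [635.1, -109.4, 175.0]
eef_rot: [180.0, 0.0, -2.7]
wrist_force: [0.2, 0.4, 1.3]
gripper_width: -0.1
grip_force: 0.4
```

Request:
{"api": "apply_moves", "payload": {"moves": [0,0,0,-0.001,0,0.003,1,0,0,0,-0.001,0,0.003,1,0,0,0,-0.001,0,0.003,1,0,0,0,-0.001,0,0.003,1,0,0,0,-0.001,0,0.002,1]}}

```text
time: 4.6
ee_pos: [630.2, -109.2, 160.9]
eef_rot: [180.0, -0.0, -2.7]
wrist_force: [0.2, 0.6, 0.7]
gripper_width: 0.0
grip_force: 0.3
```

Request:
{"api": "apply_moves", "payload": {"moves": [0,0,0,-0.001,0,0.0025,1,0,0,0,-0.001,0,0.002,1,0,0,0,-0.001,0,0.002,1,0,0,0,-0.001,0,0.002,1,0,0,0,0,0,0.001,1]}}

```text
time: 5.1
ee_pos: [625.9, -109.0, 151.5]
eef_rot: [180.0, 0.0, -2.7]
wrist_force: [-0.1, 1.0, 0.4]
gripper_width: -0.2
grip_force: 0.3
```

Request:
{"api": "apply_moves", "payload": {"moves": [0,0,0,0,0,0.001,1,0,0,0,0,0,0.001,1,0,0,0,0,0,0.001,1,0,0,0,0,0,0.001,1,0,0,0,0,0,0,1]}}

```text
time: 5.6
ee_pos: [626.2, -109.0, 147.6]
eef_rot: [180.0, 0.0, -2.7]
wrist_force: [-0.8, -0.0, 1.1]
gripper_width: 0.2
grip_force: 0.0
```

Request:
{"api": "apply_moves", "payload": {"moves": [0,0,0,0,0,0.001,1,0,0,0,0,0,0.001,1,0,0,0,0,0,0.0005,1,0,0,0,0,0,0,1]}}

```text
time: 6.0
ee_pos: [626.2, -109.0, 145.3]
eef_rot: [180.0, -0.0, -2.7]
wrist_force: [0.3, -0.4, 0.4]
gripper_width: -0.2
grip_force: 0.1
```

```bash
python3 - <<'E'
from h import *
im,d,P=snap('scene','s1.png')
a=im[190:310,205:365];cv2.imwrite('pics/s1z.png',cv2.resize(a[:,:,::-1],None,fx=5,fy=5,interpolation=2))
print(arm.sense()['wrist_force'],arm.sense()['ee_pos'])
E
```

```text
[-0.41332534 -0.30529704  0.65412323] [ 626.24951632 -108.99345777  145.26295352]
```

View pics/s1z.png

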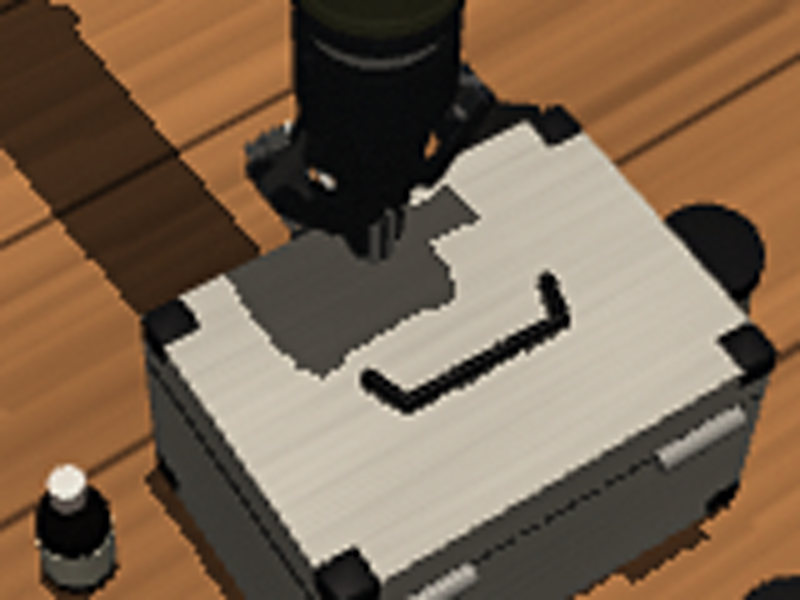

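The lid is now nearly closed under the fingers; its front edge runs from (150,320) to (555,125). I'll push on slowly until the seal resists.

Request:
{"api": "apply_moves", "payload": {"moves": [0,0,0,0,0,0.0005,1,0,0,0,0,0,0.0005,1,0,0,0,0,0,0,1]}}

```text
time: 6.35
ee_pos: [626.2, -109.0, 145.0]
eef_rot: [180.0, -0.0, -2.7]
wrist_force: [-2.7, 0.4, 5.2]
gripper_width: 0.4
grip_force: 2.5
```

Request:
{"api": "apply_moves", "payload": {"moves": [0,0,0,0,0,0.0005,1,0,0,0,0,0,0.0005,1,0,0,0,0,0,0,1]}}

```text
time: 6.65
ee_pos: [626.2, -109.0, 144.8]
eef_rot: [180.0, -0.0, -2.7]
wrist_force: [-3.7, 0.6, 9.3]
gripper_width: -0.1
grip_force: 4.4
```

Request:
{"api": "apply_moves", "payload": {"moves": [0,0,0,0,0,-0.01,1,0,0,0,0,0,-0.03,1,0,0,0,-0.01,0.03,-0.03,0.25,0,0,0,-0.02,0.04,-0.01,0.25,0,0,0,-0.03,0.04,0,0.25]}}

```text
time: 7.15
ee_pos: [562.8, -216.8, 225.8]
eef_rot: [179.9, -0.3, -2.6]
wrist_force: [0.5, -1.2, 0.0]
gripper_width: 43.3
grip_force: 0.0
```

Request:
{"api": "apply_moves", "payload": {"moves": [0,0,0,-0.02,0.04,0,0.25,0,0,0,0,0.04,0,0.25]}}

```text
time: 7.35
ee_pos: [534.8, -297.3, 224.2]
eef_rot: [179.9, 0.0, -2.8]
wrist_force: [0.8, -0.4, -0.2]
gripper_width: 63.7
grip_force: 0.0
```

```bash
python3 - <<'E'
from h import *
im,d,P=snap('top','t2.png')
a=im[170:240,260:360];cv2.imwrite('pics/t2z.png',cv2.resize(a[:,:,::-1],None,fx=8,fy=8,interpolation=2))
np.set_printoptions(suppress=True,linewidth=180)
U=np.array([.9988,-.0488]);V=np.array([.0488,.9988]);O=np.array([691.8,-105.7])
# case-frame coords of silver latch points above bench
m=(P[...,2]>60)&(P[...,2]<180)&(P[...,0]>490)&(P[...,0]<605)&(abs(P[...,1]+99)<32)
cx=(P[...,:2]-O)@U;cy=(P[...,:2]-O)@V
for v in range(180,235):
    k=m[v]&(np.arange(560)>280)
    if k.any(): print(v,k.sum(),'x',np.median(cx[v][k]).round(1),'y',cy[v][k].min().round(1),cy[v][k].max().round(1),'z',np.median(P[v,k,2]).round(1))
k=im[150:175,280:345].reshape(-1,3)
Q=P[160:185,275:350].reshape(-1,3);print('lid z',np.median(Q[:,2]))
print(arm.sense()['ee_pos'],arm.sense()['time'])
E
```

```text
191 21 x -87.8 y -28.3 31.3 z 144.3
192 24 x -89.1 y -28.8 30.9 z 138.0
193 23 x -90.6 y -29.5 27.7 z 129.1
194 23 x -89.9 y -28.5 32.5 z 109.3
195 23 x -89.5 y -27.3 32.0 z 89.5
196 18 x -90.7 y -28.7 28.7 z 74.6
197 6 x -93.5 y -11.5 12.0 z 77.4
198 7 x -103.4 y -11.5 12.2 z 125.8
199 10 x -106.2 y -11.8 11.9 z 127.4
200 10 x -108.7 y -11.7 11.6 z 125.9
201 4 x -106.3 y -11.3 10.3 z 90.9
202 9 x -109.3 y -11.3 10.0 z 89.3
203 8 x -111.9 y -11.2 10.0 z 89.0
204 9 x -114.6 y -12.1 9.6 z 88.7
205 7 x -117.4 y -9.3 7.2 z 89.3
206 9 x -120.2 y -9.4 15.1 z 89.5
207 13 x -122.9 y -17.3 15.2 z 91.6
208 14 x -125.7 y -17.4 17.6 z 91.0
209 11 x -128.6 y -17.1 15.1 z 94.0
210 11 x -131.5 y -17.5 15.0 z 92.3
211 10 x -134.1 y -14.7 14.9 z 93.3
212 10 x -137.1 y -14.8 14.8 z 94.8
213 9 x -139.4 y -15.0 14.8 z 94.3
214 10 x -142.2 y -14.8 14.7 z 95.1
215 10 x -145.3 y -14.5 14.6 z 95.9
216 10 x -147.8 y -15.0 14.5 z 95.9
217 10 x -150.7 y -14.9 14.6 z 98.1
218 12 x -153.8 y -15.0 14.5 z 100.7
219 12 x -156.5 y -14.9 14.4 z 101.6
220 12 x -160.2 y -15.0 14.4 z 114.7
221 16 x -163.2 y -19.9 19.9 z 110.4
222 16 x -165.7 y -20.0 19.7 z 110.7
223 16 x -168.4 y -20.1 19.6 z 111.1
224 12 x -171.1 y -14.9 14.3 z 114.0
225 12 x -173.5 y -14.9 14.4 z 113.1
226 12 x -175.7 y -14.9 14.3 z 109.4
lid z 143.90044722281684
[ 533.47435428 -306.64003278  223.52474225] 7.4
```

View pics/t2z.png

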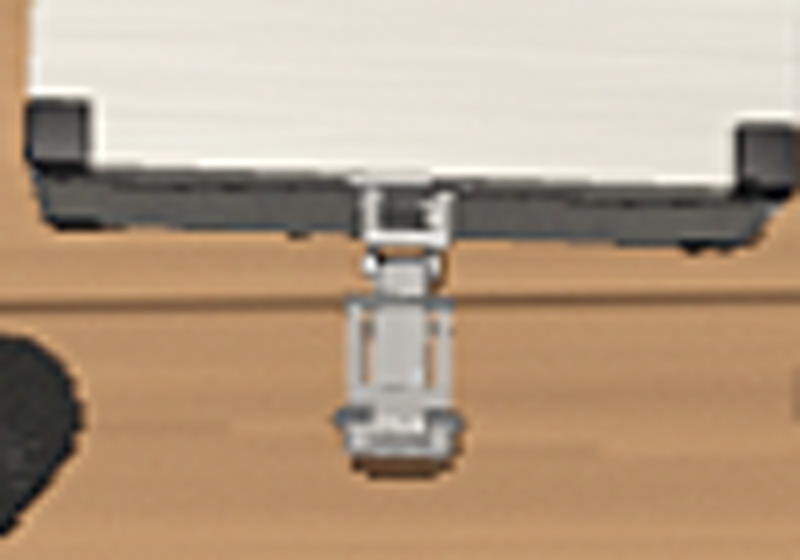

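```bash
cat >> h.py <<'E'
YAW=np.radians(-2.8);U=np.array([np.cos(YAW),np.sin(YAW)]);V=np.array([-U[1],U[0]]);O=np.array([691.8,-105.7])
def w2c(p): p=np.asarray(p,float);return np.r_[(p[:2]-O)@U,(p[:2]-O)@V,p[2]]
def proj(c,n):
    m=vision.camera_model(n);w=np.r_[O+c[0]*U+c[1]*V,c[2]]
    q=cv2.Rodrigues(np.array(m['rvec'],float))[0]@w+np.array(m['tvec']).ravel();return q[0]/q[2]*m['fx']+m['cx'],q[1]/q[2]*m['fy']+m['cy']
def latch(L,f): # claw pivot, hook, pin in case x,z
    p=np.array([-110-15*np.sin(L-.2),86-15*np.cos(L-.2)]);z=np.array([np.sin(f),np.cos(f)]);x=np.array([z[1],-z[0]])
    return p,p+49.4*z,p+43.4*z-6.5*x
def inv(pin):
    from scipy.optimize import fsolve
    return lambda g: fsolve(lambda a:latch(*a)[2]-pin,g)
E
python3 - <<'E'
from h import *
D=np.load('/tmp/top.npz');P=D['P'];im=D['im']
for L in(1.9,1.97,2.05,2.12):
    p,h,g=latch(L,L-3.34);print(L,g.round(1),np.round(proj([g[0],20,g[1]],'top'),1),np.round(proj([g[0],-20,g[1]],'top'),1),'end tip',np.round(proj([*(h+7*np.array([np.sin(L-3.34),np.cos(L-3.34)]))[:1],0,h[1]],'top'),1))
for v in range(218,227): print(v,[int(x) for x in P[v,299:322,2]])
for v in range(218,227): print(v,[int(x) for x in im[v,299:322].mean(1)])
# bar projections
for bx in(-105,-108,-111): print(bx,proj([bx-3,0,125],'top'),proj([bx+3,0,125],'top'))
print([int(x) for x in im[194:206,311].mean(1)],[int(x) for x in im[194:206,309].mean(1)])
E
```

```text
1.9 [-168.8   87.1] [301.6 223.7] [316.4 224.3] end tip [309.  228.3]
1.97 [-168.5   91.3] [301.6 223.5] [316.5 224.1] end tip [309.1 227.8]
2.05 [-167.9   95.9] [301.7 223.2] [316.6 223.7] end tip [309.2 227.2]
2.12 [-167.1   99.9] [301.8 222.7] [316.7 223.3] end tip [309.3 226.5]
218 [-1, 4, -3, 2, -4, 100, 100, 100, 99, 104, 100, 102, 101, 100, 100, 102, 99, 0, 4, 1, 1, -1, 0]
219 [-4, -1, -4, 0, 2, 100, 103, 97, 101, 97, 103, 101, 102, 100, 104, 98, 102, -2, -2, -1, -4, 1, -1]
220 [0, -1, -4, 1, 0, 101, 99, 104, 119, 116, 116, 115, 113, 115, 116, 102, 100, 0, 0, -2, 3, -1, 1]
221 [0, -1, 0, 109, 103, 110, 108, 107, 124, 121, 121, 118, 120, 120, 120, 104, 110, 104, 108, 0, -2, -1, 0]
222 [0, 1, 0, 106, 109, 107, 111, 110, 120, 122, 122, 121, 121, 123, 118, 109, 108, 107, 108, 3, 1, 0, -4]
223 [0, -4, -2, 105, 107, 107, 108, 110, 124, 119, 126, 124, 121, 125, 119, 106, 105, 111, 108, -2, 3, -1, 0]
224 [0, 0, 0, -1, -2, 108, 111, 112, 119, 120, 120, 115, 115, 119, 111, 111, 108, 0, 0, -4, 0, -3, -3]
225 [0, 0, 0, -6, -5, 112, 115, 111, 113, 115, 113, 113, 113, 112, 110, 112, 108, -3
[... 1000 characters left out ...]
5, 136, 137, 138, 136, 124, 130, 187, 176, 113, 97, 151, 146, 144, 144]
226 [140, 142, 141, 142, 137, 132, 131, 139, 162, 157, 147, 157, 172, 160, 158, 162, 151, 90, 88, 143, 140, 139, 139]
-105 (np.float64(310.44424888751996), np.float64(199.8254917421076)) (np.float64(310.51295356178775), np.float64(197.56628187808448))
-108 (np.float64(310.4098703926539), np.float64(200.95595681656457)) (np.float64(310.478609939474), np.float64(198.6956002414202))
-111 (np.float64(310.37547444159037), np.float64(202.08699590165207)) (np.float64(310.44424888751996), np.float64(199.8254917421076))
[82, 91, 71, 63, 85, 240, 162, 115, 113, 195, 194, 193] [80, 84, 71, 63, 96, 229, 153, 114, 107, 191, 188, 188]
```

Request:
{"api": "apply_moves", "payload": {"moves": [0,0,0,-0.004,-0.042,0,0.25,0,0,0,-0.004,-0.042,0,0.25,0,0,0,-0.003,-0.042,0,0.25,0,0,0,-0.003,-0.042,0,0.25,0,0,0,-0.003,-0.04,0,0.25]}}

```text
time: 7.9
ee_pos: [530.2, -84.2, 223.5]
eef_rot: [180.0, -0.0, -2.7]
wrist_force: [0.8, 0.6, 0.5]
gripper_width: 63.7
grip_force: 0.0
```

Request:
{"api": "apply_moves", "payload": {"moves": [0,0,0,0,0,0.03,0.25,0,0,0,0,0,0.02,0.25,0,0,0,0,0,0,0.25]}}

```text
time: 8.2
ee_pos: [528.3, -85.6, 170.6]
eef_rot: [-180.0, 0.3, -2.7]
wrist_force: [-0.7, 0.5, -0.1]
gripper_width: 64.0
grip_force: 0.0
```

```bash
python3 - <<'E'
from h import *
s=arm.sense();print(w2c(s['ee_pos']).round(1),s['eef_rot'].round(2),s['gripper_width'])
im,d,P=snap('scene','s3.png');a=im[150:270,200:320];cv2.imwrite('pics/s3z.png',cv2.resize(a[:,:,::-1],None,fx=5,fy=5,interpolation=2))
E
```

```text
[-164.3   12.1  170.6] [-179.95    0.29   -2.67] 64.01751680075455
```

View pics/s3z.png

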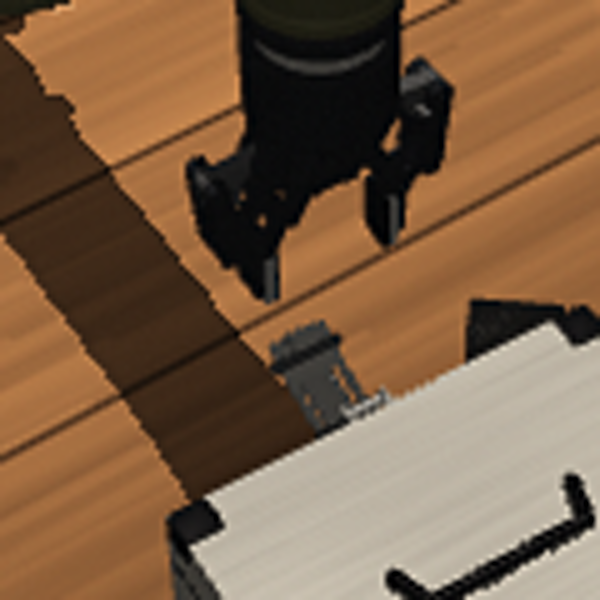

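The open fingers, at (265,290) and (390,240) in the crop, stand above the claw at (310,360). They are 12 mm too far left, so I'll correct that and descend.

Request:
{"api": "apply_moves", "payload": {"moves": [0,0,0,-0.001,0.012,0.01,0.25,0,0,0,0,0,0.02,0.25,0,0,0,0,0,0.02,0.25,0,0,0,0,0,0.02,0.25,0,0,0,0,0,0.02,0.25]}}

```text
time: 8.75
ee_pos: [529.4, -100.1, 83.4]
eef_rot: [179.9, -0.1, -2.8]
wrist_force: [0.1, 0.2, 0.2]
gripper_width: 64.2
grip_force: 0.0
```

Request:
{"api": "apply_moves", "payload": {"moves": [0,0,0,0,0,0,0.4,0,0,0,0,0,0,0.6,0,0,0,0,0,0,0.7,0,0,0,0,0,0,0.7], "squeeze": 20}}

```text
time: 9.15
ee_pos: [527.6, -96.2, 84.2]
eef_rot: [-179.8, 0.2, -2.7]
wrist_force: [-4.3, 6.2, 0.3]
gripper_width: 41.3
grip_force: 20.1
```

Request:
{"api": "apply_moves", "payload": {"moves": [0,0,0,0,0,0,0.7,0,0,0,0,0,0,0.7]}}

```text
time: 9.35
ee_pos: [527.7, -96.1, 84.3]
eef_rot: [-179.8, 0.1, -2.7]
wrist_force: [-4.9, 5.8, 1.2]
gripper_width: 41.4
grip_force: 20.1
```

```bash
python3 - <<'E'
from h import *
s=arm.sense();print(w2c(s['ee_pos']).round(1),s['eef_rot'].round(2),s['gripper_width'],s['wrist_force'],s['grip_force'],s['moment'])
im,d,P=snap('top','t4.png');a=im[180:250,260:360];cv2.imwrite('pics/t4z.png',cv2.resize(a[:,:,::-1],None,fx=8,fy=8,interpolation=2))
E
```

```text
[-164.4    1.5   84.3] [-1.7985e+02  1.4000e-01 -2.6700e+00] 41.361046573013475 [-4.90147121  5.77052152  1.20936641] 20.067759454250336 [ 1.19032439  0.94243629 -0.04746395]
```

```bash
python3 - <<'E'
from h import *
im,d,P=snap('scene','s5.png')
D=np.load('/tmp/top.npz')
a=cv2.resize(D['im'][185:255,275:345],(480,480),interpolation=2) if 0 else cv2.resize(D['im'][190:250,280:340],(400,400),interpolation=2)
b=cv2.resize(im[185:235,235:285],(400,400),interpolation=2)
cv2.imwrite('pics/m5.png',np.hstack([a,b])[:,:,::-1])
E
```

```text
(no output)
```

View pics/m5.png

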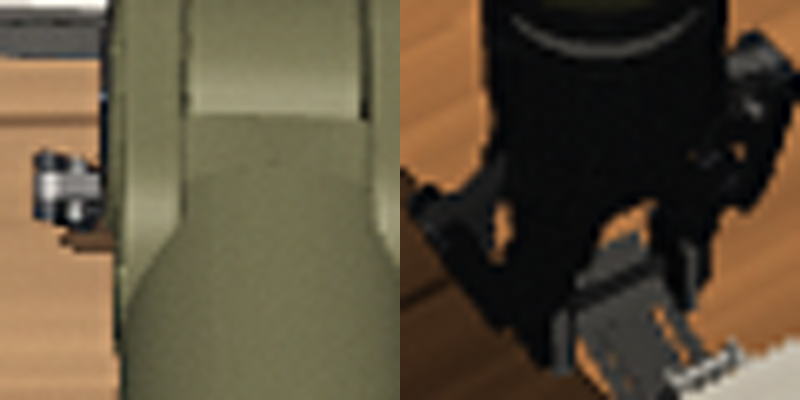

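```bash
python3 - <<'E'
from h import *
for x,z in((-165.5,103.5),(-165.5,96),(-168,96),(-160,103),(-155,103)): print(x,z,np.round(proj([x,-22,z],'scene'),1),np.round(proj([x,22,z],'scene'),1))
for y in(-19,22):
  for z in(84,106,118): print('pad',y,z,np.round(proj([-164.4+11,y,z],'scene'),1),np.round(proj([-164.4-11,y,z],'scene'),1))
D=np.load('/tmp/scene.npz');P=D['P'];im=D['im']
for v in range(212,232): print(v,[int(x) for x in im[v,250:276].mean(1)])
for v in range(216,226): print(v,[(int(c[0]),int(c[1]),int(c[2])) for c in [w2c(P[v,u]) for u in range(256,271,2)]])
E
```

```text
-165.5 103.5 [253.3 225.1] [267.3 218.2]
-165.5 96 [253.3 226.8] [267.3 219.9]
-168 96 [252.9 226.2] [266.8 219.3]
-160 103 [254.3 226.6] [268.3 219.7]
-155 103 [255.3 227.9] [269.3 220.9]
pad -19 84 [256.7 232.1] [252.6 226.6]
pad -19 106 [256.5 227.1] [252.3 221.6]
pad -19 118 [256.4 224.3] [252.2 218.8]
pad 22 84 [269.7 225.6] [265.4 220.2]
pad 22 106 [269.6 220.6] [265.3 215.2]
pad 22 118 [269.6 217.8] [265.3 212.4]
212 [10, 10, 9, 8, 9, 10, 10, 10, 10, 10, 9, 58, 119, 120, 119, 92, 18, 6, 7, 11, 9, 9, 11, 8, 24, 105]
213 [8, 11, 11, 11, 9, 9, 10, 11, 11, 6, 57, 118, 117, 117, 102, 91, 17, 5, 9, 7, 9, 9, 10, 7, 25, 99]
214 [8, 10, 10, 10, 11, 11, 11, 10, 8, 4, 87, 118, 90, 71, 57, 118, 25, 6, 8, 8, 12, 9, 8, 5, 74, 100]
215 [9, 10, 9, 10, 11, 9, 9, 10, 7, 28, 89, 62, 57, 57, 57, 88, 17, 6, 6, 9, 34, 26, 8, 24, 102, 103]
216 [10, 11, 11, 10, 10, 9, 10, 10, 7, 32, 60, 60, 59, 58, 61, 64, 17, 10, 6, 6, 30, 62, 22, 24, 103, 106]
217 [10, 10, 9, 9, 10, 11, 9, 8, 8, 46, 60, 60, 61, 60, 62, 42, 26, 27, 9, 6, 14, 57, 21, 24, 107, 107]
218 [11, 10, 10, 11, 11, 10, 10, 9, 28, 61, 61, 61, 6
[... 2183 characters left out ...]
53, 23, 108)]
221 [(-151, -20, 135), (-165, -6, 110), (-163, -2, 110), (-161, 2, 108), (-159, 7, 107), (-155, 11, 108), (-156, 18, 103), (-153, 22, 104)]
222 [(-165, -13, 111), (-163, -8, 109), (-164, -1, 103), (-161, 2, 103), (-158, 7, 104), (-156, 12, 103), (-156, 18, 98), (-154, 23, 97)]
223 [(-152, -20, 125), (-164, -8, 104), (-160, -4, 105), (-158, 0, 105), (-157, 6, 102), (-221, 51, 1), (-153, 16, 98), (-151, 21, 97)]
224 [(-154, -19, 119), (-161, -9, 104), (-157, -5, 105), (-156, 0, 102), (-154, 4, 102), (-153, 10, 98), (-148, 13, 102), (-154, 24, 87)]
225 [(-154, -19, 113), (-157, -12, 105), (-157, -5, 101), (-156, 0, 98), (-154, 4, 97), (-149, 8, 99), (-214, 54, -3), (-146, 18, 97)]
```

The pin is gripped, at about (-164,105) mm in the case frame. I'll ease the side load before moving it.

Request:
{"api": "apply_moves", "payload": {"moves": [0,0,0,-0.001,-0.001,0,0.7,0,0,0,0,0,0,0.7,0,0,0,0,0,0,0.7]}}

```text
time: 9.75
ee_pos: [527.7, -96.1, 84.4]
eef_rot: [-179.9, 0.0, -2.7]
wrist_force: [-2.3, 4.2, 1.2]
gripper_width: 41.6
grip_force: 20.3
```

```bash
python3 - <<'E'
from h import *
s=arm.sense();print(w2c(s['ee_pos']).round(1),s['gripper_width'],s['wrist_force'])
for pin in((-164.5,105),(-150,135)):
  for g in((2.1,-1.2),(2.3,-1)):
    a=inv(pin)(g);print(pin,a,latch(*a)[2])
print('bar on seal z',121+198*.02)
# candidate path: L fixed 2.15, phi from -1.2 to .4
for L,f in [(2.19,-1.15),(2.2,-.9),(2.2,-.6),(2.2,-.3),(2.2,0),(2.2,.2),(2.2,.3),(2.2,.4),(2.1,.37),(1.9,.35),(1.7,.34),(1.5,.3),(1.3,.26),(1.2,.23)]:
    p,h,g=latch(L,f);z=np.array([np.sin(f),np.cos(f)]);x=np.array([z[1],-z[0]])
    print(L,f,'hook',h.round(1),'pin',g.round(1),'lip',(h+4.5*x-4*z).round(1),(h+7.5*x-4*z).round(1),'headbot',(h-4.5*x-4*z).round(1))
E
```

```text
[-164.4    1.6   84.4] 41.621562068390915 [-2.26164381  4.20154358  1.24417798]
(-164.5, 105) [ 2.44960332 -1.2020097 ] [-164.5  105. ]
(-164.5, 105) [ 2.44960332 -1.2020097 ] [-164.5  105. ]
(-150, 135) [ 2.66154595 -0.53778521] [-147.24593717  131.60750738]
(-150, 135) [ 2.65743479 -0.53639426] [-147.24656472  131.6072849 ]
bar on seal z 124.96
2.19 -1.15 hook [-168.8  112.3] pin [-166.   103.9] lip [-163.3  114.8] [-162.1  117.5] headbot [-167.   106.5]
2.2 -0.9 hook [-162.3  122.9] pin [-161.7  114.1] lip [-156.4  124. ] [-154.5  126.3] headbot [-162.   116.9]
2.2 -0.6 hook [-151.5  133. ] pin [-153.5  124.4] lip [-145.6  132.3] [-143.1  133.9] headbot [-153.   127.2]
2.2 -0.3 hook [-138.2  139.4] pin [-142.7  131.8] lip [-132.8  136.9] [-129.9  137.8] headbot [-141.4  134.3]
2.2 0 hook [-123.6  141.6] pin [-130.1  135.6] lip [-119.1  137.6] [-116.1  137.6] headbot [-128.1  137.6]
2.2 0.2 hook [-113.8  140.7] pin [-121.4  136.1] lip [-110.2  135.8] [-107.3  135.2] headbot [-119.   137.6]
2.2 0.3 hook [-109.   139.4] pin [-117.   135.6] lip [-105.9  134.3] [-103.1  133.4] headbot 
[... 266 characters left out ...]
 [-116.1  130.9] lip [-105.1  129. ] [-102.3  128. ] headbot [-113.5  132.1]
1.7 0.34 hook [-108.5  131.5] pin [-116.6  128. ] lip [-105.6  126.2] [-102.8  125.2] headbot [-114.1  129.2]
1.5 0.3 hook [-109.9  129.2] pin [-117.8  125.4] lip [-106.7  124. ] [-103.9  123.1] headbot [-115.3  126.7]
1.3 0.26 hook [-110.7  126.9] pin [-118.5  122.8] lip [-107.3  121.9] [-104.4  121.1] headbot [-116.   124.2]
1.2 0.23 hook [-111.4  126. ] pin [-119.1  121.6] lip [-107.9  121.1] [-105.   120.4] headbot [-116.7  123.1]h.py:22: RuntimeWarning: The iteration is not making good progress, as measured by the 
 improvement from the last ten iterations.
  return lambda g: fsolve(lambda a:latch(*a)[2]-pin,g)
```

Request:
{"api": "apply_moves", "payload": {"moves": [0,0,0,0.002,-0.0005,-0.005,0.7,0,0,0,0.002,0,-0.005,0.7,0,0,0,0.004,0,-0.005,0.7,0,0,0,0.004,0,-0.005,0.7,0,0,0,0,0,0,0.7]}}

```text
time: 10.25
ee_pos: [541.2, -96.8, 104.8]
eef_rot: [-180.0, -0.1, -2.7]
wrist_force: [-0.5, 4.6, -0.2]
gripper_width: 41.6
grip_force: 20.6
```

Request:
{"api": "apply_moves", "payload": {"moves": [0,0,0,0.005,-0.001,-0.004,0.7,0,0,0,0.006,0,-0.0035,0.7,0,0,0,0.006,0,-0.002,0.7,0,0,0,0.006,0,-0.0018,0.7,0,0,0,0,0,0,0.7]}}

```text
time: 10.75
ee_pos: [564.0, -97.7, 115.1]
eef_rot: [180.0, -0.1, -2.7]
wrist_force: [-0.5, 3.0, 1.0]
gripper_width: 41.5
grip_force: 20.6
```

```bash
python3 - <<'E'
from h import *
s=arm.sense();print(w2c(s['ee_pos']).round(1),s['gripper_width'],s['wrist_force'])
im,d,P=snap('scene','s6.png')
a=cv2.resize(im[185:245,230:300],(700,600),interpolation=2);cv2.imwrite('pics/s6z.png',a[:,:,::-1])
for v in range(205,232): 
  r=[(u,w2c(P[v,u])) for u in range(252,285,2)]
  print(v,[(u,int(c[0]),int(c[1]),int(c[2])) for u,c in r if 100<c[2]<160 and -150<c[0]<-95 and abs(c[1])<26])
E
```

```text
[-128.     1.8  115.1] 41.4547994131622 [-0.53761997  2.97420991  1.03280124]
205 []
206 []
207 []
208 []
209 []
210 []
211 []
212 [(274, -137, 25, 156)]
213 [(274, -136, 24, 154)]
214 [(274, -134, 23, 153)]
215 [(274, -133, 22, 150), (276, -127, 25, 155)]
216 [(272, -135, 17, 148), (274, -132, 22, 147), (276, -123, 22, 156)]
217 [(270, -134, 11, 149), (272, -131, 15, 148), (274, -131, 21, 145), (276, -123, 22, 152)]
218 [(268, -134, 5, 149), (270, -132, 9, 148), (272, -131, 15, 144), (274, -133, 22, 138), (276, -123, 22, 148), (278, -117, 24, 153)]
219 [(268, -132, 3, 147), (270, -128, 7, 148), (272, -130, 14, 142), (274, -131, 21, 136), (276, -122, 22, 145), (278, -117, 24, 150)]
220 [(266, -132, -2, 147), (268, -128, 1, 148), (270, -123, 4, 152), (272, -122, 9, 149), (274, -129, 20, 135), (276, -124, 23, 138), (278, -117, 24, 145)]
221 [(266, -128, -4, 149), (268, -126, 0, 147), (270, -123, 4, 148), (272, -120, 8, 148), (274, -131, 21, 128), (276, -123, 22, 135), (278, -116, 24, 141)]
222 [(264, -131, -8, 144), (266, -125, -6, 149), (268, -122, -2, 150), (270, -119, 1, 151), (272,
[... 563 characters left out ...]
, -116, -23, 154), (264, -129, -9, 130), (266, -132, -2, 122), (268, -119, -4, 138), (272, -130, 14, 112)]
227 [(262, -117, -23, 150), (264, -130, -9, 125), (266, -141, 3, 103), (268, -139, 8, 102), (272, -129, 14, 110)]
228 [(262, -116, -23, 146), (264, -142, -2, 102), (272, -130, 14, 104), (274, -127, 19, 103), (276, -109, 13, 127)]
229 [(262, -118, -23, 139), (266, -137, 0, 101), (270, -131, 9, 101), (274, -107, 6, 131), (276, -105, 11, 129)]
230 [(262, -114, -25, 141), (264, -127, -11, 116), (266, -135, 0, 100), (272, -109, 1, 127), (274, -108, 6, 125), (276, -103, 10, 128)]
231 [(262, -115, -24, 136), (264, -125, -12, 115), (270, -109, -4, 127), (272, -106, 0, 128), (274, -107, 6, 122)]
```

View pics/s6z.png

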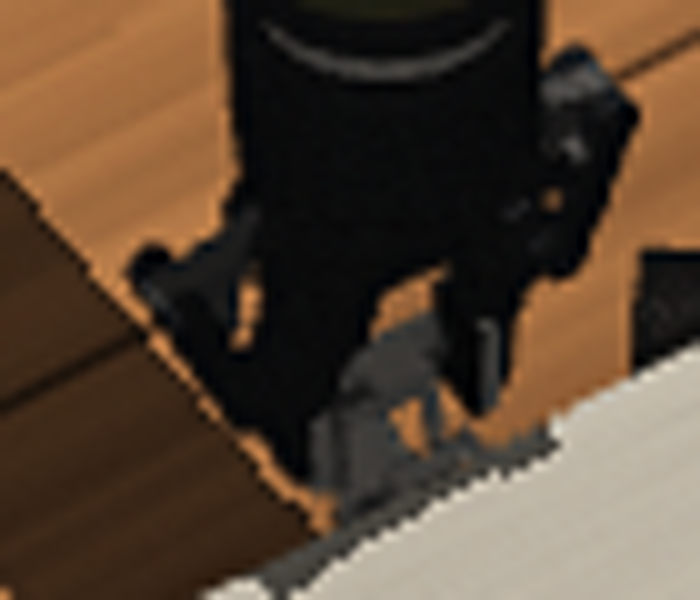

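The claw stands upright with its bridge at about (390,345). The keeper bar is at the lower right, about (450,480), axis near x=-107, z=125 in the case frame. I'll bring the lip over it.

Request:
{"api": "apply_moves", "payload": {"moves": [0,0,0,0.004,-0.001,-0.0005,0.7,0,0,0,0.004,0,0,0.7,0,0,0,0.004,0,0.0003,0.7,0,0,0,0.004,0,0.0005,0.7,0,0,0,0,0,0,0.7]}}

```text
time: 11.3
ee_pos: [579.3, -98.1, 114.1]
eef_rot: [180.0, -0.0, -2.8]
wrist_force: [-0.6, -0.5, 0.6]
gripper_width: 41.1
grip_force: 20.8
```

```bash
python3 - <<'E'
from h import *
s=arm.sense();print(w2c(s['ee_pos']).round(1),s['gripper_width'],s['wrist_force'])
im,d,P=snap('scene','s7.png')
for v in range(214,236): 
  r=[(u,w2c(P[v,u])) for u in range(262,284)]
  print(v,[(u,int(c[0]),int(c[1]),int(c[2])) for u,c in r if 100<c[2]<160 and -135<c[0]<-85 and abs(c[1])<16])
E
```

```text
[-112.8    2.1  114.1] 41.11486292161472 [-0.5731933  -0.48083768  0.58464198]
214 []
215 []
216 []
217 []
218 []
219 []
220 []
221 [(274, -119, 14, 145), (275, -117, 15, 147)]
222 [(272, -119, 7, 146), (273, -117, 9, 147), (274, -117, 12, 144), (275, -112, 12, 151)]
223 [(270, -119, 1, 146), (271, -117, 3, 147), (272, -114, 4, 149), (273, -115, 8, 146), (274, -113, 9, 147)]
224 [(270, -114, -1, 149), (271, -114, 1, 148), (272, -113, 4, 147), (273, -112, 6, 146), (274, -109, 7, 148)]
225 [(268, -116, -5, 146), (269, -113, -4, 149), (270, -114, -1, 146), (271, -113, 0, 145), (272, -110, 1, 148), (273, -111, 5, 144), (274, -109, 7, 145), (275, -107, 9, 145)]
226 [(268, -116, -6, 143), (269, -112, -5, 146), (270, -111, -3, 146), (271, -110, 0, 145), (272, -107, 0, 148), (273, -107, 3, 145), (274, -107, 6, 144), (275, -105, 8, 144), (276, -103, 9, 146)]
227 [(267, -116, -9, 140), (268, -115, -6, 139), (269, -110, -6, 145), (270, -106, -6, 149), (271, -107, -2, 146), (272, -108, 1, 141), (273, -105, 2, 144), (274, -104, 4, 144), (275, -102, 5, 145), (276, -105, 10, 138)]
228 [(267, -116, 
[... 698 characters left out ...]
, 144)]
231 [(270, -110, -3, 125), (271, -106, -3, 130), (272, -106, 0, 128), (273, -106, 2, 126), (274, -105, 5, 125), (276, -88, 0, 148), (277, -88, 3, 145), (278, -86, 5, 146), (280, -85, 9, 145)]
232 [(268, -108, -11, 130), (269, -107, -8, 128), (270, -108, -5, 125), (271, -105, -4, 128), (272, -105, 0, 125), (274, -90, -4, 145), (275, -88, -3, 147), (276, -86, -1, 147), (277, -86, 2, 144)]
233 [(268, -108, -10, 124), (269, -105, -10, 128), (270, -102, -8, 130), (272, -91, -10, 144), (273, -90, -7, 143), (274, -87, -6, 145), (275, -85, -4, 146), (276, -85, -1, 145)]
234 [(268, -108, -11, 121), (269, -103, -10, 126), (271, -87, -15, 148), (272, -88, -11, 144), (273, -86, -10, 145)]
235 []
```

Request:
{"api": "apply_moves", "payload": {"moves": [0,0,0,0.003,0,0.0005,0.7,0,0,0,0,0,0.002,0.7,0,0,0,0,0,0.002,0.7,0,0,0,0,0,0,0.7]}}

```text
time: 11.75
ee_pos: [581.6, -97.9, 109.7]
eef_rot: [180.0, 0.0, -2.7]
wrist_force: [-1.2, -1.8, 1.3]
gripper_width: 41.5
grip_force: 20.9
```

Request:
{"api": "apply_moves", "payload": {"moves": [0,0,0,0,0,0.0015,0.7,0,0,0,0,0,0.0015,0.7,0,0,0,0,0,0,0.7]}}

```text
time: 12.05
ee_pos: [581.8, -97.9, 107.0]
eef_rot: [180.0, -0.0, -2.7]
wrist_force: [-1.0, -3.4, 4.0]
gripper_width: 41.1
grip_force: 21.0
```

Request:
{"api": "apply_moves", "payload": {"moves": [0,0,0,0,0.0007,0.001,0.7,0,0,0,0,0,0,0.7]}}

```text
time: 12.25
ee_pos: [582.4, -98.2, 106.3]
eef_rot: [180.0, -0.1, -2.7]
wrist_force: [-0.4, -2.4, 4.3]
gripper_width: 41.0
grip_force: 21.1
```

```bash
python3 - <<'E'
from h import *
s=arm.sense();print(w2c(s['ee_pos']).round(1),s['gripper_width'],s['wrist_force'])
im,d,P=snap('scene','s8.png')
for v in range(222,236): 
  r=[(u,w2c(P[v,u])) for u in range(262,284)]
  print(v,[(u,int(c[0]),int(c[1]),int(c[2])) for u,c in r if 100<c[2]<160 and -135<c[0]<-85 and abs(c[1])<16])
E
```

```text
[-109.6    2.2  106.3] 41.033748247861226 [-0.37169079 -2.36203983  4.26345532]
222 []
223 []
224 [(274, -115, 11, 139), (275, -114, 13, 139)]
225 [(272, -114, 4, 140), (273, -113, 7, 140), (274, -114, 10, 137), (275, -111, 11, 139)]
226 [(271, -112, 0, 141), (272, -113, 4, 138), (273, -110, 5, 140), (274, -109, 7, 140), (275, -109, 10, 139)]
227 [(270, -111, -3, 142), (271, -111, 0, 140), (272, -110, 2, 139), (273, -108, 3, 140), (274, -107, 6, 139), (275, -106, 9, 138)]
228 [(269, -110, -7, 141), (270, -110, -3, 139), (271, -110, -1, 137), (272, -107, 0, 139), (273, -106, 2, 139), (274, -104, 4, 139), (275, -105, 7, 136), (276, -101, 8, 140)]
229 [(268, -112, -8, 136), (269, -113, -4, 132), (270, -108, -5, 138), (271, -104, -4, 141), (272, -104, -1, 139), (273, -105, 2, 136), (274, -101, 2, 140), (275, -106, 8, 130), (276, -102, 9, 134), (277, -104, 13, 129), (280, -90, 13, 144), (281, -88, 15, 146)]
230 [(268, -115, -6, 127), (269, -112, -5, 129), (270, -107, -5, 135), (271, -103, -4, 138), (272, -105, 0, 134), (273, -102, 0, 136), (274, -100, 2, 137), (275, -99, 4, 137), (276, -1
[... 151 characters left out ...]
101, -6, 138), (272, -100, -4, 138), (273, -101, 0, 133), (274, -101, 2, 132), (275, -101, 5, 129), (276, -91, 1, 144), (277, -87, 2, 147), (278, -87, 5, 145)]
232 [(268, -108, -10, 128), (269, -106, -9, 130), (270, -106, -6, 127), (271, -100, -6, 135), (272, -100, -4, 134), (273, -102, 0, 127), (274, -89, -4, 146), (275, -87, -3, 147), (276, -85, -1, 148), (277, -85, 1, 146)]
233 [(268, -110, -9, 121), (269, -105, -9, 127), (270, -103, -8, 129), (271, -103, -5, 126), (272, -90, -10, 146), (273, -88, -8, 147), (274, -89, -5, 143), (275, -85, -4, 147)]
234 [(268, -107, -11, 122), (269, -104, -10, 125), (271, -88, -14, 145), (272, -88, -11, 144), (273, -87, -9, 143)]
235 [(271, -87, -15, 143)]
```

Request:
{"api": "apply_moves", "payload": {"moves": [0,0,0,0,0.0005,0.001,0.7,0,0,0,0,0,0,0.7]}}

```text
time: 12.5
ee_pos: [582.7, -98.2, 105.5]
eef_rot: [-180.0, -0.1, -2.7]
wrist_force: [1.6, -1.3, 5.7]
gripper_width: 41.2
grip_force: 21.1
```

Request:
{"api": "apply_moves", "payload": {"moves": [0,0,0,0,0,0.001,0.7,0,0,0,0,0,0,0.7]}}

```text
time: 12.7
ee_pos: [583.0, -98.3, 104.4]
eef_rot: [-180.0, -0.2, -2.7]
wrist_force: [3.3, -0.9, 3.5]
gripper_width: 41.4
grip_force: 21.0
```

Request:
{"api": "apply_moves", "payload": {"moves": [0,0,0,0.001,0,0.0005,0.7,0,0,0,0,0,0.001,0.7,0,0,0,0,0,0,0.7]}}

```text
time: 13.0
ee_pos: [582.4, -98.2, 101.8]
eef_rot: [-180.0, 0.0, -2.7]
wrist_force: [2.0, -0.6, 0.4]
gripper_width: 41.6
grip_force: 20.9
```

Request:
{"api": "apply_moves", "payload": {"moves": [0,0,0,0,0,0.001,0.7,0,0,0,0,0,0,0.7]}}

```text
time: 13.2
ee_pos: [582.2, -98.3, 100.8]
eef_rot: [-180.0, 0.1, -2.7]
wrist_force: [0.6, 0.2, 1.2]
gripper_width: 41.0
grip_force: 20.9
```

Request:
{"api": "apply_moves", "payload": {"moves": [0,0,0,0,0,0.001,0.7,0,0,0,0,0,0,0.7]}}

```text
time: 13.4
ee_pos: [582.1, -98.3, 99.9]
eef_rot: [-180.0, 0.1, -2.7]
wrist_force: [-1.0, 0.3, 1.0]
gripper_width: 41.3
grip_force: 20.9
```

```bash
python3 - <<'E'
from h import *
s=arm.sense();print(w2c(s['ee_pos']).round(1),s['gripper_width'],s['wrist_force'])
im,d,P=snap('scene','s9.png')
for v in range(222,236): 
  r=[(u,w2c(P[v,u])) for u in range(262,284)]
  print(v,[(u,int(c[0]),int(c[1]),int(c[2])) for u,c in r if 100<c[2]<160 and -135<c[0]<-85 and abs(c[1])<16])
E
```

```text
[-109.9    2.    99.9] 41.33436353172957 [-0.95270284  0.29232552  0.96071722]
222 []
223 []
224 []
225 [(274, -115, 11, 135), (275, -114, 14, 134), (276, -112, 15, 135)]
226 [(272, -114, 5, 136), (273, -115, 8, 133), (274, -110, 8, 138), (275, -110, 11, 136)]
227 [(271, -115, 2, 133), (272, -112, 3, 136), (273, -112, 6, 133), (274, -109, 7, 137), (275, -114, 14, 126)]
228 [(271, -113, 0, 132), (272, -110, 2, 135), (273, -109, 4, 134), (274, -110, 8, 129), (275, -106, 8, 135), (276, -109, 13, 127), (277, -105, 14, 132)]
229 [(269, -110, -6, 136), (270, -109, -4, 136), (271, -109, -1, 133), (272, -105, 0, 138), (273, -106, 2, 134), (274, -104, 4, 135), (275, -104, 7, 134), (276, -105, 11, 129), (277, -101, 11, 133), (280, -89, 12, 147)]
230 [(268, -114, -7, 128), (269, -112, -5, 129), (270, -108, -5, 134), (271, -107, -2, 133), (272, -106, 0, 132), (273, -105, 1, 132), (274, -103, 3, 133), (275, -102, 6, 132), (276, -103, 10, 128), (278, -91, 7, 144), (279, -87, 8, 147), (280, -88, 12, 144), (281, -86, 13, 145)]
231 [(268, -112, -8, 127), (269, -114, -4, 121), (270, -105, -6, 134), (271, -105, -3, 132), (272, -105, 0, 130), (273, -104, 1, 129), (274, -102, 3, 129), (275, -99, 4, 133), (276, -90, 1, 145), (277, -89, 3, 145), (278, -89, 7, 141)]
232 [(268, -108, -10, 129), (269, -106, -9, 130), (270, -108, -5, 125), (271, -102, -5, 132), (272, -99, -4, 135), (273, -100, 0, 131), (274, -89, -4, 146), (275, -88, -2, 146), (276, -86, 0, 146), (277, -87, 2, 143)]
233 [(268, -108, -10, 124), (269, -102, -11, 131), (270, -104, -7, 128), (271, -103, -5, 127), (272, -91, -9, 143), (273, -88, -8, 146), (274, -89, -5, 143), (275, -86, -3, 145)]
234 [(268, -108, -11, 121), (269, -104, -10, 125), (271, -88, -14, 146), (272, -88, -11, 144), (273, -87, -9, 144)]
235 [(271, -86, -15, 145)]
```

Request:
{"api": "apply_moves", "payload": {"moves": [0,0,0,0,0,0.001,0.7,0,0,0,0,0,0,0.7]}}

```text
time: 13.65
ee_pos: [582.3, -98.4, 99.1]
eef_rot: [-180.0, 0.0, -2.7]
wrist_force: [-0.9, 0.1, 2.1]
gripper_width: 41.2
grip_force: 21.0
```

Request:
{"api": "apply_moves", "payload": {"moves": [0,0,0,-0.0005,0,0.0005,0.7,0,0,0,0,0,0,0.7]}}

```text
time: 13.85
ee_pos: [582.3, -98.3, 99.1]
eef_rot: [-180.0, -0.0, -2.7]
wrist_force: [-1.2, 1.1, 3.7]
gripper_width: 41.6
grip_force: 21.0
```

Request:
{"api": "apply_moves", "payload": {"moves": [0,0,0,0,0,0,0.35,0,0,0,0,0,0,0.35,0,0,0,0,0,-0.03,0.35,0,0,0,0,0,-0.04,0.35,0,0,0,-0.03,0,-0.035,0.35]}}

```text
time: 14.35
ee_pos: [553.9, -97.1, 204.6]
eef_rot: [-179.9, -0.1, -2.7]
wrist_force: [0.3, -0.6, -0.5]
gripper_width: 55.5
grip_force: 0.0
```

Request:
{"api": "apply_moves", "payload": {"moves": [0,8,0,-0.045,0,0,1,0,8,0,-0.045,0,0,1,0,8,0,-0.02,0,0,1,0,8,0,0,0,0,1,0,8,0,0,0,0,1]}}

```text
time: 14.85
ee_pos: [492.5, -86.2, 175.9]
eef_rot: [-178.1, -29.1, -1.7]
wrist_force: [1.0, 3.2, 0.4]
gripper_width: -0.1
grip_force: 0.0
```

Request:
{"api": "apply_moves", "payload": {"moves": [0,8,0,0,0,0,1,0,7,0,0,0,0,1,0,0,0,0,0,0,1]}}

```text
time: 15.15
ee_pos: [516.1, -99.7, 157.2]
eef_rot: [-177.5, -40.9, -2.8]
wrist_force: [-0.3, -0.1, -0.7]
gripper_width: -0.3
grip_force: 0.0
```

```bash
python3 - <<'E'
from h import *
s=arm.sense();print(w2c(s['ee_pos']).round(1),s['eef_rot'],s['q'].round(1),s['wrist_force'])
im,d,P=snap('scene','s10.png')
for v in range(218,236): 
  r=[(u,w2c(P[v,u])) for u in range(254,284)]
  print(v,[(u,int(c[0]),int(c[1]),int(c[2])) for u,c in r if 30<c[2]<160 and -180<c[0]<-88 and abs(c[1])<26])
im2,d,P=snap('top','t10.png')
a=cv2.resize(im[205:245,240:290],(400,320),interpolation=2);b=cv2.resize(im2[190:230,285:335],(400,320),interpolation=2);cv2.imwrite('pics/m10.png',np.hstack([a,b])[:,:,::-1])
for v in range(194,228,1): 
  r=[(u,w2c(P[v,u])) for u in range(304,317,3)]
  print(v,[(u,int(c[0]),int(c[1]),int(c[2])) for u,c in r if 30<c[2]<180])
E
```

```text
[-175.8   -2.6  157.2] [-177.49043017  -40.94091647   -2.76685053] [ 27.5 -17.2 -10.7 138.5 -38.9  23.2 -44.4] [-0.34743246 -0.07677934 -0.73279645]
218 []
219 []
220 []
221 []
222 []
223 []
224 []
225 [(275, -114, 14, 134), (276, -112, 15, 136), (277, -114, 19, 131)]
226 [(273, -114, 7, 135), (274, -114, 10, 132), (275, -114, 14, 130), (276, -112, 15, 132), (277, -113, 19, 127)]
227 [(271, -113, 0, 137), (272, -114, 4, 132), (273, -111, 5, 135), (274, -110, 8, 134), (275, -112, 12, 129), (276, -115, 18, 122), (277, -114, 20, 122)]
228 [(269, -115, -4, 134), (270, -114, -1, 132), (271, -114, 1, 130), (272, -110, 2, 134), (273, -111, 5, 131), (274, -110, 8, 130), (275, -108, 10, 131), (276, -107, 12, 130), (277, -107, 15, 129), (282, -89, 18, 146)]
229 [(267, -116, -9, 131), (268, -115, -7, 132), (269, -111, -6, 135), (270, -111, -3, 134), (271, -109, -1, 134), (272, -109, 1, 132), (273, -107, 3, 132), (274, -107, 6, 131), (275, -106, 8, 130), (276, -107, 12, 126), (277, -104, 13, 128), (280, -89, 13, 145), (281, -89, 15, 144), (283, -88, 21, 141)]
230 [(266, -113, -13, 134), (267, -1
[... 3451 characters left out ...]
, -134, 5, 67), (310, -134, -2, 71)]
213 [(307, -137, 5, 68), (310, -136, -2, 66)]
214 [(307, -139, 5, 67), (310, -139, -2, 68)]
215 [(307, -142, 5, 66), (310, -141, -3, 64)]
216 [(307, -145, 5, 66), (310, -144, -3, 67)]
217 [(307, -147, 4, 62), (310, -147, -3, 65)]
218 [(307, -150, 5, 68), (310, -149, -3, 59)]
219 [(307, -152, 4, 55), (310, -152, -3, 57)]
220 [(307, -155, 4, 58), (310, -154, -4, 51)]
221 [(307, -157, 4, 53), (310, -157, -4, 56), (313, -167, -5, 170)]
222 [(307, -160, 4, 53), (310, -159, -4, 48), (313, -170, -5, 178)]
223 [(307, -163, 4, 59), (310, -172, 1, 168), (313, -173, -5, 176), (316, -172, -13, 168)]
224 [(310, -175, 1, 170), (313, -175, -5, 177)]
225 []
226 []
227 []
```

View pics/m10.png

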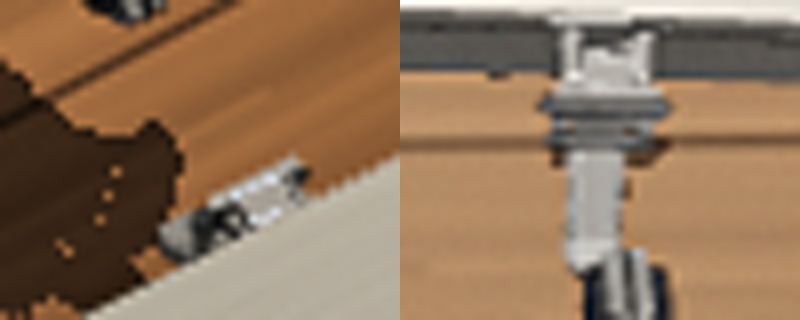

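The claw (crop right, about (605,75)) is hooked over the keeper bar. The lever slopes down at about 1.25 rad, and the closed fingertips at (630,280) are near its end.

Request:
{"api": "apply_moves", "payload": {"moves": [0,0,0,0,-0.001,0.014,1,0,0,0,0,-0.001,0.014,1,0,0,0,0,0,0,1]}}

```text
time: 15.55
ee_pos: [538.8, -98.4, 140.8]
eef_rot: [-177.7, -41.2, -2.5]
wrist_force: [-0.1, 1.1, -0.3]
gripper_width: 0.0
grip_force: 0.0
```

```bash
cat > st.py <<'E'
from h import *
s=arm.sense();M=R.from_euler('xyz',s['eef_rot'],degrees=True).as_matrix()
C=np.c_[np.r_[U,0],np.r_[V,0],[0,0,1]].T@M
print(w2c(s['ee_pos']).round(1),'tool axes in case (cols)\n',C.round(3),s['q'].round(1),s['wrist_force'].round(1),s['time'])
E
python3 st.py
```

```text
[-153.2   -0.2  140.8] tool axes in case (cols)
 [[ 0.752  0.031  0.658]
 [ 0.003 -0.999  0.043]
 [ 0.659 -0.03  -0.752]] [ 25.5 -12.4 -10.6 137.4 -41.1  18.8 -42.3] [-0.1  1.1 -0.3] 15.55
```

Request:
{"api": "apply_moves", "payload": {"moves": [0,0,0,-0.009,0,0.009,1,0,0,0,-0.009,0,0.009,1,0,0,0,-0.009,0,0.009,1,0,0,0,-0.009,0,0.009,1,0,0,0,0,0,0,1]}}

```text
time: 16.05
ee_pos: [534.8, -96.9, 89.4]
eef_rot: [-177.6, -41.2, -2.7]
wrist_force: [0.5, 0.1, -0.7]
gripper_width: -0.1
grip_force: 0.0
```

```bash
python3 st.py
```

```text
[-157.3    1.1   89.4] tool axes in case (cols)
 [[ 0.753  0.03   0.657]
 [ 0.002 -0.999  0.043]
 [ 0.658 -0.032 -0.752]] [ 29.9  -6.8 -15.4 140.2 -63.   13.  -19.6] [ 0.5  0.1 -0.7] 16.05
```

Request:
{"api": "apply_moves", "payload": {"moves": [0,-4,0,0,0.001,0,1,0,-4,0,0,0,0,1,0,0,0,-0.002,0,0.007,1,0,0,0,-0.002,0,0.007,1,0,0,0,0,0,0,1]}}

```text
time: 16.55
ee_pos: [540.2, -94.0, 75.0]
eef_rot: [-177.3, -35.6, -2.3]
wrist_force: [-1.1, 0.3, -0.3]
gripper_width: -0.1
grip_force: 0.0
```

```bash
python3 st.py
```

```text
[-152.     4.3   75. ] tool axes in case (cols)
 [[ 0.813  0.036  0.582]
 [ 0.007 -0.999  0.051]
 [ 0.583 -0.038 -0.812]] [ 35.5  -3.3 -22.1 136.  -40.   15.8 -42.7] [-1.1  0.3 -0.3] 16.55
```

Request:
{"api": "apply_moves", "payload": {"moves": [0,0,0,-0.002,0.004,0.004,1,0,0,0,-0.0016,0,0.0045,1,0,0,0,0,0,0,1]}}

```text
time: 16.85
ee_pos: [542.3, -97.4, 66.1]
eef_rot: [-177.4, -35.6, -2.2]
wrist_force: [-0.2, 0.3, -1.5]
gripper_width: 0.1
grip_force: 0.0
```

Request:
{"api": "apply_moves", "payload": {"moves": [0,0,0,-0.0006,0,0.0045,1,0,0,0,-0.0006,0,0.0045,1,0,0,0,-0.0005,0,0.0045,1,0,0,0,0,0,0,1]}}

```text
time: 17.25
ee_pos: [550.7, -97.9, 55.9]
eef_rot: [-177.5, -35.8, -2.2]
wrist_force: [-0.8, -0.2, 3.0]
gripper_width: -0.2
grip_force: 1.6
```

```bash
python3 st.py
```

```text
[-141.3    0.9   55.9] tool axes in case (cols)
 [[ 0.811  0.036  0.584]
 [ 0.009 -0.999  0.05 ]
 [ 0.585 -0.035 -0.81 ]] [ 35.    0.7 -21.9 135.5 -44.1  12.5 -37.5] [-0.8 -0.2  3. ] 17.25
```

Request:
{"api": "apply_moves", "payload": {"moves": [0,0,0,-0.001,0.0005,0.0035,1,0,0,0,-0.001,0,0.0035,1,0,0,0,-0.001,0,0.003,1,0,0,0,0,0,0,1]}}

```text
time: 17.65
ee_pos: [553.2, -98.0, 45.4]
eef_rot: [-177.5, -35.7, -2.2]
wrist_force: [-1.8, -1.4, 2.4]
gripper_width: -0.2
grip_force: 1.3
```

Request:
{"api": "apply_moves", "payload": {"moves": [0,0,0,0.001,0,0.003,1,0,0,0,0.001,0,0.0025,1,0,0,0,0.001,0,0.002,1,0,0,0,0,0,0,1]}}

```text
time: 18.05
ee_pos: [559.7, -97.6, 40.7]
eef_rot: [-177.4, -35.7, -2.2]
wrist_force: [-1.6, -1.6, 0.6]
gripper_width: -0.1
grip_force: 0.6
```

```bash
python3 st.py
```

```text
[-132.3    1.7   40.7] tool axes in case (cols)
 [[ 0.812  0.037  0.582]
 [ 0.009 -0.999  0.051]
 [ 0.583 -0.036 -0.811]] [ 34.8   3.8 -22.3 134.8 -46.8  10.1 -34.3] [-1.6 -1.6  0.6] 18.05
```

Request:
{"api": "apply_moves", "payload": {"moves": [0,0,0,0.001,0.001,0.0025,1,0,0,0,0.001,0,0.0025,1,0,0,0,0.001,0,0.002,1,0,0,0,0,0,0,1]}}

```text
time: 18.45
ee_pos: [566.5, -98.4, 37.0]
eef_rot: [-177.4, -35.7, -2.2]
wrist_force: [-0.2, 0.7, 0.3]
gripper_width: -0.1
grip_force: 0.1
```

```bash
python3 st.py; python3 - <<'E'
from h import *
im2,d,P=snap('top','t11.png')
for v in range(194,214,1): 
  r=[(u,w2c(P[v,u])) for u in range(304,317,3)]
  print(v,[(u,int(c[0]),int(c[1]),int(c[2])) for u,c in r if 30<c[2]<180])
E
```

```text
[-125.5    1.2   37. ] tool axes in case (cols)
 [[ 0.812  0.037  0.583]
 [ 0.009 -0.999  0.051]
 [ 0.584 -0.036 -0.811]] [ 34.6   5.2 -22.4 134.  -46.9   9.4 -34. ] [-0.2  0.7  0.3] 18.45
194 [(304, -89, 16, 100), (307, -91, 9, 116), (310, -90, 1, 113), (313, -90, -6, 115), (316, -91, -14, 122)]
195 [(304, -89, 15, 78), (307, -91, 8, 96), (310, -91, 0, 96), (313, -90, -7, 97), (316, -89, -16, 89)]
196 [(304, -88, 14, 57), (307, -90, 7, 73), (310, -91, 0, 77), (313, -90, -9, 77), (316, -89, -17, 67)]
197 [(304, -90, 14, 52), (307, -90, 6, 55), (310, -101, 1, 130), (313, -100, -6, 126), (316, -88, -19, 43)]
198 [(304, -90, 13, 32), (307, -90, 5, 32), (310, -103, 1, 126), (313, -103, -6, 129)]
199 [(307, -105, 8, 120), (310, -105, 1, 124), (313, -105, -6, 124)]
200 [(307, -108, 8, 122), (310, -108, 1, 123), (313, -108, -6, 126)]
201 [(304, -110, 16, 116), (307, -111, 8, 125), (310, -111, 1, 125), (313, -110, -6, 124)]
202 [(304, -113, 16, 119), (307, -114, 8, 126), (310, -114, 1, 128), (313, -113, -6, 126), (316, -112, -14, 122)]
203 [(304, -115, 16, 116), (307, -115, 8, 117), (310, -115, 0, 119), (313, -115, -7, 121), (316, -115, -14, 124)]
204 [(304, -116, 15, 97), (307, -117, 8, 111), (310, -117, 0, 116), (313, -117, -7, 118), (316, -117, -15, 114)]
205 [(307, -114, 5, 61), (310, -113, -2, 59)]
206 [(307, -115, 5, 47), (310, -114, -3, 45)]
207 [(307, -118, 5, 49), (310, -117, -3, 47)]
208 [(307, -120, 4, 43), (310, -121, -3, 51)]
209 [(307, -124, 5, 51), (310, -124, -2, 58), (313, -123, -11, 48)]
210 [(307, -126, 4, 50), (310, -128, -2, 64), (313, -126, -11, 53)]
211 [(307, -130, 5, 59), (310, -131, -2, 69), (313, -129, -11, 54)]
212 [(307, -133, 5, 65), (310, -134, -2, 72), (313, -132, -11, 57)]
213 [(307, -138, 5, 78), (310, -137, -2, 73), (313, -137, -10, 80)]
```

```bash
python3 - <<'E'
from h import *
P=np.load('/tmp/top.npz')['P']
print('lid z (was 143.9)',np.median(P[160:185,275:350,2]), 'front rows',np.median(P[182:188,270:350,2]))
for n in('t2','t10','t11'):
    im=cv2.imread(f'pics/{n}.png').astype(int).mean(2)
    print(n)
    for v in range(190,208): print(v,[int(x) for x in im[v,302:320]])
A=[cloud('scene')[2] for _ in range(5)]
S=np.median(A,axis=0);T=np.median([cloud('top')[2] for _ in range(7)],axis=0)
print('scene lid',np.median(S[235:245,275:300,2]))
for v in range(188,210): print(v,[tuple(int(x) for x in w2c(T[v,u])) for u in(307,310,313)], np.round(T[v,304:318,2]).astype(int).tolist())
print(arm.sense()['time'])
E
```

```text
lid z (was 143.9) 141.84837036366798 front rows 141.9393749032264
t2
190 [240, 240, 239, 236, 234, 235, 235, 235, 234, 235, 235, 234, 233, 233, 232, 232, 233, 232]
191 [184, 182, 176, 186, 209, 208, 208, 208, 206, 206, 207, 219, 243, 244, 244, 243, 244, 244]
192 [88, 138, 203, 195, 193, 194, 197, 199, 199, 201, 202, 185, 119, 123, 123, 123, 119, 113]
193 [62, 66, 87, 113, 151, 109, 84, 87, 88, 88, 90, 80, 53, 64, 60, 80, 108, 79]
194 [84, 81, 74, 138, 200, 154, 77, 80, 80, 82, 75, 68, 129, 200, 148, 64, 62, 68]
195 [87, 84, 88, 157, 195, 118, 75, 84, 95, 91, 124, 170, 179, 191, 116, 78, 85, 85]
196 [86, 87, 66, 134, 194, 103, 62, 71, 72, 71, 68, 135, 201, 185, 111, 80, 86, 88]
197 [88, 84, 62, 133, 194, 97, 54, 63, 63, 63, 55, 155, 231, 185, 110, 77, 85, 90]
198 [84, 81, 67, 132, 195, 136, 92, 96, 96, 85, 64, 105, 178, 184, 110, 78, 85, 86]
199 [136, 107, 61, 159, 242, 236, 228, 229, 232, 240, 237, 230, 230, 216, 103, 75, 75, 76]
200 [147, 147, 147, 144, 144, 146, 155, 153, 158, 162, 162, 171, 206, 196, 120, 147, 148, 148]
201 [142, 142, 142, 130, 76, 77, 121, 114, 113, 115, 98, 69, 
[... 5703 characters left out ...]
, 120, 121, 120, 122, 122, 122, 122, 118]
204 [(-118, 8, 115), (-117, 0, 115), (-117, -7, 116)] [103, 104, 104, 115, 114, 114, 115, 114, 114, 117, 116, 116, 118, 116]
205 [(-113, 5, 60), (-113, -2, 62), (-105, -14, 0)] [0, 0, 55, 60, 62, 60, 62, 61, 60, -1, 0, -1, -2, 1]
206 [(-115, 5, 48), (-115, -3, 50), (-108, -14, 0)] [0, -1, 45, 48, 50, 48, 50, 50, 46, 0, -1, 1, 0, -2]
207 [(-117, 4, 43), (-117, -3, 48), (-111, -14, 1)] [-1, 0, 37, 43, 49, 49, 48, 48, 35, 1, 2, -2, 0, -2]
208 [(-120, 4, 43), (-121, -3, 53), (-114, -14, -2)] [-2, -2, 31, 44, 54, 54, 54, 51, 52, -3, -2, 0, -1, 0]
209 [(-123, 4, 49), (-124, -2, 57), (-123, -11, 47)] [1, 49, 50, 50, 58, 57, 58, 57, 58, 48, 50, 1, 0, 0]
19.1
```

Request:
{"api": "apply_moves", "payload": {"moves": [0,0,0,0.002,0,0.002,1,0,0,0,0.002,0,0.002,1,0,0,0,0.002,0,0.0015,1,0,0,0,0,0,0,1]}}

```text
time: 19.5
ee_pos: [575.0, -98.7, 36.5]
eef_rot: [-177.5, -35.8, -2.2]
wrist_force: [-0.3, 0.4, 0.5]
gripper_width: -0.1
grip_force: 0.0
```

Request:
{"api": "apply_moves", "payload": {"moves": [0,0,0,0.0015,0,0.0015,1,0,0,0,0.001,0,0.001,1,0,0,0,0,0,0,1]}}

```text
time: 19.8
ee_pos: [578.2, -98.7, 35.8]
eef_rot: [-177.5, -35.7, -2.2]
wrist_force: [-0.2, -0.2, 0.6]
gripper_width: -0.0
grip_force: 0.0
```

```bash
python3 st.py
```

```text
[-113.9    1.4   35.8] tool axes in case (cols)
 [[ 0.812  0.037  0.583]
 [ 0.009 -0.999  0.051]
 [ 0.584 -0.036 -0.811]] [ 33.1   6.6 -21.3 132.7 -44.6   8.9 -36.4] [-0.2 -0.2  0.6] 19.8
```

Request:
{"api": "apply_moves", "payload": {"moves": [0,0,0,-0.008,0,-0.008,1,0,0,0,-0.01,0,-0.01,1,0,0,0,-0.005,0,-0.02,1,0,-5,0,0,0,-0.03,1,0,-8,0,0,0,-0.03,1]}}

```text
time: 20.3
ee_pos: [515.3, -91.3, 84.7]
eef_rot: [-176.4, -27.0, -1.4]
wrist_force: [1.7, 2.1, -0.3]
gripper_width: -0.0
grip_force: 0.0
```

Request:
{"api": "apply_moves", "payload": {"moves": [0,-8,0,0,0.02,-0.03,1,0,-8,0,0,0.03,-0.03,1,0,-5,0,0,0.04,-0.02,1,0,0,0,0,0.04,0,1,0,0,0,0,0.04,0,1]}}

```text
time: 20.8
ee_pos: [494.4, -265.7, 151.1]
eef_rot: [-176.8, -7.0, 0.1]
wrist_force: [0.4, -0.3, -0.7]
gripper_width: -0.1
grip_force: 0.0
```

Request:
{"api": "apply_moves", "payload": {"moves": [0,0,0,0,0.04,0,1,0,0,0,0,0.02,0,1,0,0,0,0,0,0,1]}}

```text
time: 21.1
ee_pos: [492.6, -327.1, 146.0]
eef_rot: [-176.8, -6.9, -0.3]
wrist_force: [0.0, -0.3, 0.2]
gripper_width: 0.1
grip_force: 0.0
```

```bash
python3 st.py; python3 - <<'E'
from h import *
T=np.median([cloud('top')[2] for _ in range(7)],axis=0)
print('lid',np.median(T[160:188,275:350,2]))
for v in range(190,216): print(v,[tuple(int(x) for x in w2c(T[v,u])) for u in(307,310,313)])
E
```

```text
[-188.2 -230.9  146. ] tool axes in case (cols)
 [[ 0.992  0.051  0.117]
 [ 0.044 -0.997  0.062]
 [ 0.119 -0.056 -0.991]] [ 46.9  12.6 -13.5 101.1  -4.   62.8 -54.5] [ 0.  -0.3  0.2] 21.1
lid 142.1692847627438
190 [(-85, 10, 144), (-84, 2, 141), (-84, -4, 142)]
191 [(-87, 10, 143), (-87, 2, 141), (-87, -5, 142)]
192 [(-89, 10, 135), (-89, 2, 137), (-88, -5, 137)]
193 [(-91, 9, 130), (-90, 1, 130), (-91, -5, 134)]
194 [(-90, 8, 112), (-90, 1, 112), (-91, -6, 118)]
195 [(-91, 8, 94), (-91, 0, 97), (-91, -7, 98)]
196 [(-91, 7, 76), (-90, 0, 76), (-90, -9, 78)]
197 [(-91, 6, 58), (-100, 1, 127), (-100, -6, 127)]
198 [(-90, 5, 35), (-103, 1, 127), (-103, -6, 127)]
199 [(-106, 9, 126), (-106, 1, 128), (-105, -6, 126)]
200 [(-108, 8, 123), (-108, 1, 128), (-108, -6, 125)]
201 [(-111, 8, 124), (-111, 1, 126), (-111, -6, 129)]
202 [(-114, 8, 127), (-114, 1, 128), (-113, -6, 127)]
203 [(-115, 8, 115), (-115, 0, 117), (-114, -7, 113)]
204 [(-103, 3, -1), (-103, -5, 0), (-102, -14, 0)]
205 [(-106, 3, -1), (-106, -5, 0), (-105, -14, 0)]
206 [(-109, 2, -1), (-109, -5, 1), (-108, -14, 0)]
207 [(-112, 2, -1), (-111, -5, -2), (-111, -14, -2)]
208 [(-114, 2, -2), (-114, -5, 0), (-114, -14, 0)]
209 [(-117, 2, -1), (-117, -5, 1), (-117, -14, -2)]
210 [(-121, 2, 1), (-121, -5, 2), (-120, -14, 1)]
211 [(-123, 2, 0), (-123, -5, 1), (-123, -14, -1)]
212 [(-126, 2, 0), (-126, -6, 0), (-126, -14, -1)]
213 [(-129, 2, 0), (-129, -6, -2), (-129, -15, -1)]
214 [(-132, 2, 0), (-132, -6, -1), (-132, -14, 0)]
215 [(-135, 2, 0), (-135, -6, 0), (-134, -15, -2)]
```

```bash
python3 -c "
from bench import arm
print(arm.finish_job())"
```

```text
the job is handed in; nothing more can be done
None
```

The lid is down on its seal, the claw is hooked over the keeper bar and the lever is over centre. Depth readings after I backed off show the lid held at 142 mm, its drawn-down height, with the arm clear, and I handed the job in at about 21 s.

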